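# Shut the marked valve in the pipe box

## Robot

A 7-joint arm with a two-finger parallel gripper is mounted at the origin on the work surface. World frame = base frame: x ahead of the robot, y to its left, z up, the work surface at z = 0. Lengths are in m, angles in rad, forces in N, time in s.
With the tool pointing down it reaches from about 0.425 to 1.025 m from the base axis. Payload 9.4 kg.
Tool frame: the origin (TCP) lies at the very end of the fingers, on their centre line; the grasp point (between the pads) lies 19 mm behind it; z points along the fingers, y is the direction in which the jaws open and shut (so a half turn about z gives the same grasp; the last joint's range is limited). The gripper opens to 93 mm and grips with 3 to 60 N. Pads are 15 mm wide; open, the fingers measure 128 mm over their backs; the gripper's body (75 mm by 188 mm) begins 65 mm behind the grasp point.
Start: joints at [-1.399, 0.599, -0.003, 1.599, 0.002, 0.943, -0.08], TCP at [0.179, 0.703, 0.219] pointing down, gripper open.
Joint ranges: [-2.57, 2.57], [-0.35, 1.97], [-1.29, 1.29], [0.11, 2.56], [-1.05, 4.19], [0.11, 1.86], [-2.63, 2.63]. Speed limits (rad/s): [2.22, 2.22, 3.01, 3.01, 3.14, 3.14, 3.14].

## Interface

Orientations are given as a unit quaternion [w, x, y, z].
In Python, from station import * gives the robot as it stands. The module is installed in compiled form; this text tells all that it offers.
- The arm moves only by the tool arm_command, never from a script. Its argument "plan" is a list of rows, each a list of 3 entries, a list of its own where there are three numbers: the shift along the tool's x, y, z in mm, then the turn, a rotation vector about the tool's x, y, z in rad, then the finger opening in mm, from 0 to 93. A call has 1 to 10 rows; each row is the pose to reach, as a shift and turn from the pose commanded when the call began, along the tool's axes at that moment; what a row does not reach only later rows make up. A row lasts 1/8 s, in which the tool goes at most 62.5 mm and 10.7 degrees, less where a joint would pass 70% of its speed; a pose out of reach is approached as far as the arm can. A call with a gripper value outside its range is refused whole. The fingers move at their own pace and stop on an object; "grip_force" is the grip in N (left out, the last holds). Time passes only in rows, so rows that repeat a pose let the fingers close. It gives the time, the measured TCP pose, the force and the opening at its end, in the units of the state.
- get_obs(): the state, without advancing time (a new reading comes with each control period).
- capture(name): name is "side" or "top"; returns a dict with "color" (400x640x3 uint8, red, green, blue), "z_map" (400x640 float32, m along the optical axis (not along the pixel's ray), 0 where there is no reading), "fovy" (degrees; the focal length in pixels is half the picture's height over the tangent of half this angle, whatever the lens; pixels are square), "cx", "cy" (the principal point, pixels), "pose" (4x4, takes a point from camera to world coordinates). Camera axes: x right, y down, z forward; pixel columns grow to the right and rows downward; lengths in m; the calibration is good to about 2 mm. A picture is of the moment at which its call begins.
- sign_off(): hands the job in, once; it reports no verdict.
Trained networks look in a picture, given as the dict that the camera call returned (one of the last four; its "shot" number tells which), for a name from the list of things; names that differ only in an ending like _2 or _b are one class to them, and where a whole thing is asked for, a point or a joint stands for the part that bears it (a point fixed in the world has none). Each returns a list of dicts, best first, with "confidence" (0 to 1); they miss things now and then, are a little off and sometimes report something else, mostly with a low value. They report only what shows in the picture. A call takes as long as a camera call.
- spot_in(picture, target): "centre" ([x, y, z] in m, in world coordinates, good to about 4 mm: the middle of the surface that is visible of it).
- outline_of(picture, target): "mask" (400x640 bool, what is visible of it).
- mark_of(picture, target): "centre" ([x, y, z] in m, in world coordinates, good to about 4 mm: a listed point, or the origin of a listed thing).
The state is a dict: "clock": time; "q": joint angles; "joint_velocities": joint speeds; "joint_efforts": joint torques, N m; "position": TCP position; "ee_rot": TCP orientation; "contact_force": force on the tool from outside, world axes, zero at the start; "ft_torque": the same for the moment, N m; "grip_width": opening from 0.0 (shut) to 1.0 (fully open).
Only numpy, scipy, OpenCV 4.12 (cv2) and the standard library are available. Lean on these libraries where they do the work, as an engineer would, in place of code of your own. Each camera call takes 0.05 s, during which the arm holds its last target.

## Task

Before the fitter starts on the pipes, shut the marked valve in the white box: push the box's grey cover all the way aside over the closed deck until it is at the end of its run, then push the valve handle with the round disc on its end clockwise until it is fully shut, across its pipe. Nothing needs gripping, fingertip pushes do it all: do not lift the cover, leave the straight handle beside it as it is, and leave everything else where it lies.

Things in the scene. Friction and masses are not known exactly. Their poses are not given: they have to be found in the camera images.
- box: White plastic pipe box fixed to the table, 180 mm (its x) by 510 mm (its y), 86 mm high; origin at the centre of its underside. Its +y half is an open-topped well (inside x -72 to 72 mm, y 0 to 235 mm, floor at z 6 mm) holding two valves; its -y half is a closed flat deck with its top at z 75 mm. The cover runs along y on ledges at z 75 mm, between side guides 8 mm thick that reach z 86 mm (channel x -82 to 82 mm), with end walls at y -248 and 248 mm
- cover: Loose grey plastic sliding cover, 160 mm (x) by 238 mm (y), 8 mm thick, about 0.5 kg, axes parallel to the box's; origin at the centre of its underside, at z 75 mm in the box's frame. On its middle stands a grip rib 70 mm long (x), 12 mm thick (y), from 8 to 28 mm above the origin. It starts over the well with its origin at y 90 to 125 mm in the box's frame; at the end of its run over the deck its origin is at y -129 mm
- marked_handle (a joint): Joint of the marked handle (rad): 0 = fully open, handle pointing along the box's -x; it grows clockwise as seen from above to its stop at 1.571 = fully shut, handle pointing along the box's +y. Starts at 0 to 0.2. Stiff (0.12 N m) and stays where it is left
- marked_tip (a point): Top centre of the round disc (28 mm across, 14 mm high) at the end of the marked steel handle, 56 mm from its pivot. The bar between is 12 mm wide. Disc and bar lie at z 46 to 60 mm in the box's frame, this point at 60 mm; point x axis points from the disc back to the pivot. Only this handle has a disc. Hidden under the cover at the start
- marked_valve: Brass valve with the marked handle. Origin on the handle's vertical pivot axis, 6 mm above the box's underside; x 30 mm, y 62 or 154 mm in the box's frame (the two valves swap places), axes parallel to the box's
- plain_handle (a joint): Joint of the plain handle (rad): 0 = fully open, handle pointing along the box's -x; it grows clockwise as seen from above to its stop at 1.571 = fully shut, handle pointing along the box's +y. Starts at 0 to 0.2. Stiff (0.12 N m) and stays where it is left. Must be left as it is
- plain_tip (a point): Point on top of the plain steel handle (a straight bar 12 mm wide, square-ended, 70 mm long from its pivot), 56 mm from its pivot, at z 60 mm in the box's frame
- plain_valve: The same brass valve with the plain handle, in the other place (y 154 or 62 mm in the box's frame)
- nut: loose brass ring, 26 mm across, 10 mm high, lying on the floor of the box in a corner of the opening; leave alone; origin at its underside
- jar: loose glass jar, 60 mm across, 65 mm high, standing beyond the box; leave alone; origin at its underside
- tape: loose cardboard ring, 90 mm across, 25 mm high, lying beyond the box; leave alone; origin at its underside
- driver: loose screwdriver lying on the table on the robot's side of the box, along its x axis; leave alone
- spanner: loose spanner lying on the table on the robot's side of the box, along its x axis; leave alone
- torch: loose black torch lying on the table off the deck end of the box, 125 mm along its x axis, 38 mm wide, 28 mm high; leave alone; origin at its underside
- curl: loose S-shaped wooden furniture arm lying on the table off the other end of the box, 240 mm along its x axis, 90 mm wide, 24 mm high; leave alone; origin at its underside

How it is judged:
On the way, in this order (a step that is already met when the one before it is completed fails the run):
1. the cover is pushed aside over the deck, within 25 mm of the end of its run, the valves still open (y of cover in the frame of box below -0.104 m and value of joint marked_handle below 0.6 rad), for 0.2 s.
2. the marked handle is pushed fully shut (value of joint marked_handle above 1.48 rad), for 0.2 s.
At the end, for the whole second after the job is handed in: The cover lies in its channel over the deck within 25 mm of the end of its run, at rest; the marked handle is within 0.09 rad of its shut stop; the plain handle's end has moved less than 12 mm; all bystanders are within 30 mm of where they lay (y of cover in the frame of box below -0.104 m and z of cover in the frame of box below 0.081 m and linear speed of cover below 0.02 m/s and value of joint marked_handle above 1.48 rad and distance of plain_tip from where it was at the start of the episode below 0.012 m and distance of each of nut, jar, tape, driver, spanner, torch, curl from where it was at the start of the episode below 0.03 m); the robot touches nothing.
It fails at once if the cover is lifted or tipped out of its channel (over 10 mm up or 0.12 rad) (z of cover in the frame of box above 0.085 m or angle between cover's own z axis and vertical above 0.12 rad).
It fails at once if the plain handle is turned (its end moves over 20 mm) (distance of plain_tip from where it was at the start of the episode above 0.02 m).
It fails at once if a bystander is moved over 30 mm (distance of any of nut, jar, tape, driver, spanner, torch, curl from where it was at the start of the episode above 0.03 m).
It also fails if it takes over 48 s, if anything falls off the work surface, if the arm or the gripper's body presses on something with over 40 N, if the wrist force passes 120 N, or if a joint passes its speed limit or range.

## Working session

There is one attempt and no reset: what is moved stays moved. The work goes in short steps, Python scripts to look and compute and a tool call to move; the robot and the scene stay as the last step left them, time stands still between calls to the robot, and variables do not carry over. Pictures are saved under pics/ and viewed, and the job is handed in when it is done.

Besides the shell and the picture viewer there is one more tool, called after "Call:" as name(argument=value, ...) on one line, values as JSON. arm_command: Moves the arm, as the interface text tells. Its arguments: {"type":"object","properties":{"plan":{"type":"array","items":{"type":"array"}},"grip_force":{"type":"number"}},"required":["plan"]}

```bash
mkdir -p pics
cat > h.py <<'E'
from station import *
import numpy as np, cv2
def save(p,n): cv2.imwrite('pics/'+n+'.png',p['color'][:,:,::-1])
def world(p):
    z=p['z_map'];f=200/np.tan(np.radians(p['fovy'])/2)
    v,u=np.mgrid[0:400,0:640]
    P=np.stack([(u-p['cx'])/f*z,(v-p['cy'])/f*z,z],-1)
    return P@p['pose'][:3,:3].T+p['pose'][:3,3]
E
python3 - <<'E'
from h import *
o=get_obs();print(o)
for n in ['top','side']:
    p=capture(n);save(p,n+'0')
    for t in ['box','cover','jar','torch','curl','nut','tape','driver','spanner']:
        m=mark_of(p,t);print(n,t,[(np.round(d['centre'],3),round(d['confidence'],2)) for d in m[:2]])
E
```

```text
{'clock': 0.0, 'q': array([-1.39866255,  0.60012913, -0.00254785,  1.6001281 ,  0.00181453,
        0.94287445, -0.07982629]), 'joint_velocities': array([ 0.00010362, -0.00090715, -0.00098607,  0.00149685,  0.00128995,
       -0.00049954, -0.00129267]), 'joint_efforts': array([ 7.34799814e-04, -7.65070939e+01,  1.49747014e+00, -2.52346927e+01,
       -5.23881067e-02,  1.72625243e-02,  1.84889955e-04]), 'position': array([0.17844803, 0.70219828, 0.21775764]), 'ee_rot': array([-2.03106127e-05,  1.24074007e-01,  9.92272669e-01, -7.68238202e-04]), 'contact_force': array([0.12732545, 0.18053144, 1.22652578]), 'ft_torque': array([-0.02650439,  0.03233498,  0.00028576]), 'grip_width': 1.0003212087992308}
top box [(array([ 0.515, -0.084, -0.005]), 0.68)]
top cover [(array([0.505, 0.022, 0.074]), 0.83)]
top jar [(array([ 0.645, -0.01 ,  0.002]), 0.93)]
top torch [(array([ 0.593, -0.4  , -0.001]), 0.64)]
top curl [(array([0.443, 0.26 , 0.   ]), 0.9)]
top nut [(array([0.506, 0.021, 0.075]), 0.16)]
top tape [(array([ 0.677, -0.215,  0.002]), 0.77)]
top driver [(array([ 0.37 , -0.003,  0.005]), 0.82)]
top spanner [(array([ 0.382, -0.22 , -0.002]), 0.96)]
side box [(array([ 0.518, -0.084, -0.001]), 0.88)]
side cover [(array([0.51 , 0.021, 0.071]), 0.98)]
side jar [(array([ 0.648, -0.003, -0.004]), 0.74)]
side torch [(array([ 0.595, -0.401,  0.002]), 0.96)]
side curl [(array([0.442, 0.255, 0.004]), 0.97)]
side nut []
side tape []
side driver [(array([ 0.369, -0.007,  0.002]), 0.66)]
side spanner [(array([ 0.378, -0.228, -0.002]), 0.93)]
```

View pics/top0.png

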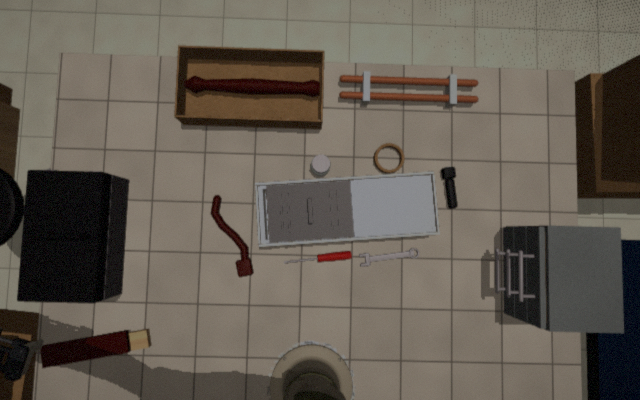

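View pics/side0.png

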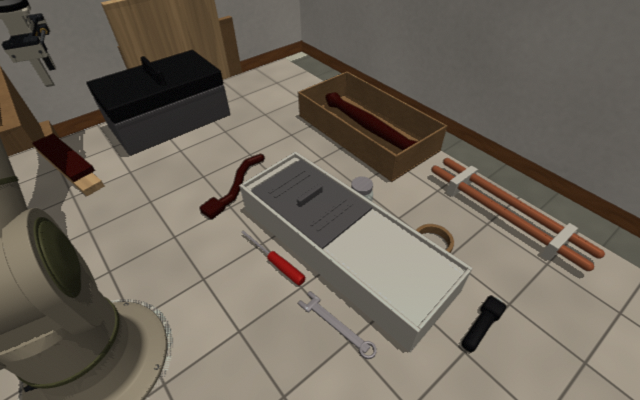

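Run:
```python
from h import *
from scipy.spatial.transform import Rotation as R
p=capture('top');W=world(p)
w,x,y,z=get_obs()['ee_rot'];print(R.from_quat([x,y,z,w]).as_matrix().round(3))
m=outline_of(p,'box')[0]['mask']|outline_of(p,'cover')[0]['mask']
m&=W[...,2]>.06
P=W[m];print(len(P),cv2.minAreaRect(P[:,:2].astype(np.float32)*1000))
c=outline_of(p,'cover')[0]['mask'];P=W[c&(W[...,2]>.06)];print('cover',cv2.minAreaRect(P[:,:2].astype(np.float32)*1000),np.percentile(P[:,2],[5,50,95,99]))
P=W[c&(W[...,2]>.094)];print('rib',cv2.minAreaRect(P[:,:2].astype(np.float32)*1000),P.mean(0),len(P))
```

```text
[[-0.969  0.246  0.   ]
 [ 0.246  0.969  0.   ]
 [-0.     0.    -1.   ]]
11376 ((514.1156005859375, -84.73770141601562), (180.31459045410156, 511.2657775878906), 5.401292324066162)
cover ((504.311279296875, 19.01428985595703), (165.0012664794922, 241.34185791015625), 5.258118629455566) [0.0787852  0.08258389 0.08701016 0.10331059]
rib ((492.68597412109375, 21.082748413085938), (87.30255126953125, 15.32215404510498), 0.26757103204727173) [0.49621474 0.02148971 0.25456007] 127
```

The top picture shows the box, tilted about 5.4°, with its deck on the right. The cover rib is at about (309,211) and the toolbox at (75,235). I'll check obstacle heights before moving.

Run:
```python
from h import *
p=capture('top');W=world(p).reshape(-1,3)
ok=(p['z_map'].ravel()>0)
print('cols y=.9..-.5')
for x in np.arange(-.1,1.0,.1):
    r=[]
    for y in np.arange(.95,-.5,-.1):
        s=ok&(abs(W[:,0]-x)<.05)&(abs(W[:,1]-y)<.05)
        r.append('%4d'%(1000*np.percentile(W[s,2],97)) if s.sum()>5 else '  --')
    print('%.2f'%x,*r)
C,t=np.array([.5145,-.0845]),np.radians(5.35)
Rm=np.array([[np.cos(t),-np.sin(t)],[np.sin(t),np.cos(t)]])
s=ok&(W[:,2]>.0945)&(W[:,2]<.12)
B=(W[:,:2]-C)@Rm
s&=(abs(B[:,0])<.06)&(abs(B[:,1]-.1)<.06)
print(s.sum(),B[s].min(0),B[s].max(0),B[s].mean(0))
def need(bx,by,yaw=0):
    pos=C+Rm@np.array([bx,by]);return pos
print('staging',need(0,.14),need(0,-.1))
```

```text
cols y=.9..-.5
-0.10   --   --    4    2   --   --   --   --   --   --   --   --   --   --   --
0.00   --    0    5    4    4    4    4    4   12  152  117   10    3    3    3
0.10   --   --   44  347   43   23    4    4    5  290  274    3    3    3    3
0.20   --   --    5  347    5    5    4    4    4    4    3    3    3    3    3
0.30   --   --  164  164  162    4    4   25   22    4    3    3    3    3    3
0.40   --   --  196  199  166    4    4   25   86   87   86   86   86    6    3
0.50   --   --  164  164  162    4   21   24   87  103   86   78   78   86   21
0.60   --   --  163  163  161    4    4    4   86   87   86   86   85   85   26
0.70   --   -1    5    4    5    4    4    4    4    5   63   24   24    3    3
0.80   --    0    5    4    4   89   90   89   89   88   89   39   32   36   32
0.90   --    0    5    5    5   90   57   58   58   58   89   46   42   45   44
108 [-0.03505354  0.0994792 ] [0.03171883 0.11147207] [-0.0013331   0.10544322]
staging [0.50144647 0.05489012] [ 0.52382395 -0.18406437]
```

Call:
arm_command(plan=[[[0,0,-40],[0,0,0],0],[[-50,-57,-40],[0,0,0.14],0],[[-100,-115,-40],[0,0,0.28],0],[[-140,-161,-40],[0,0,0.42],0],[[-180,-207,-40],[0,0,0.56],0],[[-220,-253,-40],[0,0,0.7],0],[[-260,-298,-40],[0,0,0.84],0],[[-300,-344,-40],[0,0,0.98],0],[[-340,-390,-40],[0,0,1.1],0],[[-380,-436,-40],[0,0,1.229],0]])

```text
clock: 2.5
position: [0.4331, 0.199, 0.2591]
ee_rot: [0.0, 0.675, 0.738, 0.001]
contact_force: [1.3, 0.7, -0.2]
grip_width: 0.015
```

```bash
cat >> h.py <<'E'
from scipy.spatial.transform import Rotation as R
C,T=np.array([.5145,-.0845]),np.radians(5.35)
Rm=np.array([[np.cos(T),-np.sin(T)],[np.sin(T),np.cos(T)]])
def tool():
    o=get_obs();w,x,y,z=o['ee_rot'];M=R.from_quat([x,y,z,w]).as_matrix();return o,M
def go(bx,by,z,yaw):
    "yaw: tool y azimuth in box frame deg"
    o,M=tool();d=np.r_[C+Rm@[bx,by],z]-o['position']
    a=np.degrees(np.arctan2(M[1,1],M[0,1]))-np.degrees(T)
    print('now box',Rm.T@(o['position'][:2]-C),o['position'][2],'yaw',a,'tilt',M[:,2],'t',o['clock'],'F',o['contact_force'].round(1),'q',o['q'].round(2))
    print('shift mm',(M.T@d*1000).round(1),'turn z',np.radians(a-yaw).round(3))
E
python3 -c "
from h import *
go(0,.15,.2,0)"
```

```text
now box [-0.0546172   0.28987688] 0.25905753219813943 yaw -0.23585527654351068 tilt [ 9.04932112e-04  8.43759297e-04 -9.99999235e-01] t 2.5 F [ 1.3  0.7 -0.2] q [-0.87  0.26  0.41  2.12 -0.15  0.78 -0.28]
shift mm [-139.7   55.1   59. ] turn z -0.004
```

Call:
arm_command(plan=[[[-50,20,20],[0,0,0],0],[[-100,40,45],[0,0,0],0],[[-140,55,59],[0,0,0],0],[[-140,55,105],[0,0,0],0],[[-140,55,140],[0,0,0],0],[[-140,55,160],[0,0,0],0],[[-140,55,168],[0,0,0],0],[[-140,55,168],[0,0,0],0]])

```text
clock: 3.5
position: [0.5002, 0.0664, 0.0907]
ee_rot: [-0.0, 0.674, 0.739, -0.0]
contact_force: [-0.7, -0.0, 0.9]
grip_width: 0.005
```

```bash
python3 -c "
from h import *
go(0,-.11,.091,0)
p=capture('side');save(p,'side1')"
```

```text
now box [-0.00016616  0.15154504] 0.09068321944671472 yaw -0.026068702788932363 tilt [-1.52839684e-04 -2.76001939e-05 -9.99999988e-01] t 3.5 F [-0.7 -0.   0.9] q [-0.43  0.56  0.27  2.22 -0.36  0.4   0.22]
shift mm [-261.5    0.3   -0.3] turn z -0.0
```

View pics/side1.png

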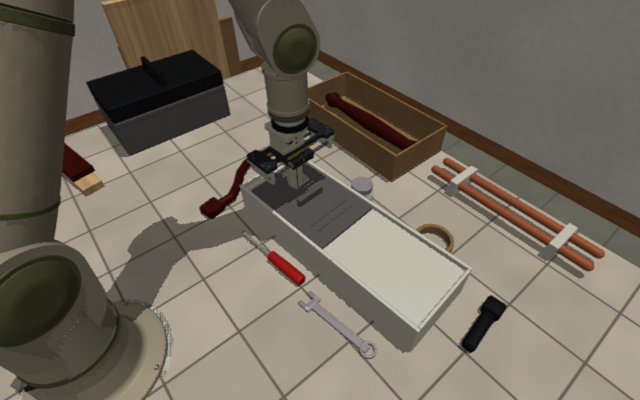

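Call:
arm_command(plan=[[[-15,0,0],[0,0,0],0],[[-25,0,0],[0,0,0],0],[[-35,0,0],[0,0,0],0],[[-50,0,0],[0,0,0],0],[[-70,0,0],[0,0,0],0],[[-90,0,0],[0,0,0],0],[[-110,0,0],[0,0,0],0],[[-130,0,0],[0,0,0],0],[[-145,0,0],[0,0,0],0],[[-155,0,0],[0,0,0],0]])

```text
clock: 4.8
position: [0.5145, -0.0883, 0.0908]
ee_rot: [-0.0, 0.674, 0.739, 0.0]
contact_force: [-1.0, 4.6, 3.6]
grip_width: 0.006
```

```bash
python3 -c "
from h import *
go(0,-.11,.091,0)
p=capture('side');save(p,'side2')
m=mark_of(p,'cover');print([(Rm.T@(d['centre'][:2]-C),d['centre'][2],d['confidence']) for d in m])"
```

```text
now box [-0.00040082 -0.00381739] 0.09080962997700606 yaw -0.035647687151545426 tilt [-7.30203454e-06  6.45956277e-04 -9.99999791e-01] t 4.8 F [-1.   4.6  3.6] q [-0.1   0.56  0.23  2.18 -0.3   0.42  0.47]
shift mm [-106.2    0.5   -0.3] turn z -0.001
[(array([-0.00110257, -0.01928119]), 0.0763, 0.86), (array([0.02749805, 0.15420787]), 0.0061, 0.37)]
```

View pics/side2.png

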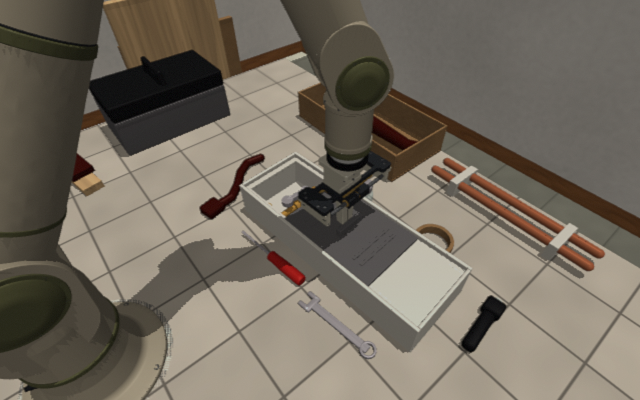

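The cover is sliding evenly with about 5 N on the tool, and a disc now shows at (290,200). I'll keep pushing to the end of its run.

Call:
arm_command(plan=[[[-15,0,0],[0,0,0],0],[[-35,0,0],[0,0,0],0],[[-55,0,0],[0,0,0],0],[[-75,0,0],[0,0,0],0],[[-90,0,0],[0,0,0],0],[[-100,0,0],[0,0,0],0],[[-105,0,0],[0,0,0],0],[[-108,0,0],[0,0,0],0],[[-108,0,0],[0,0,0],0]])

```text
clock: 6.02
position: [0.5245, -0.1957, 0.0906]
ee_rot: [0.0, 0.673, 0.739, -0.0]
contact_force: [0.6, 0.2, -0.7]
grip_width: 0.004
```

```bash
python3 -c "
from h import *
go(0,-.11,.091,0)
for n in ['side','top']:
    p=capture(n);save(p,n+'3')
    for t in ['cover','marked_tip','plain_tip','marked_valve','plain_valve','nut']:
        print(n,t,[((Rm.T@(d['centre'][:2]-C)).round(3),d['centre'][2].round(3),round(d['confidence'],2)) for d in mark_of(p,t)])"
```

```text
now box [-0.00039647 -0.11160237] 0.09056614786382279 yaw -0.022640449108018323 tilt [ 5.17324683e-05 -3.82291054e-04 -9.99999926e-01] t 6.025 F [ 0.6  0.2 -0.7] q [ 0.11  0.59  0.22  2.1  -0.26  0.48  0.62]
shift mm [ 1.6  0.4 -0.4] turn z -0.0Traceback (most recent call last):
  File "<string>", line 7, in <module>
    print(n,t,[((Rm.T@(d['centre'][:2]-C)).round(3),d['centre'][2].round(3),round(d['confidence'],2)) for d in mark_of(p,t)])
                                                    ^^^^^^^^^^^^^^^^^^^^
AttributeError: 'float' object has no attribute 'round'
```

View pics/side3.png

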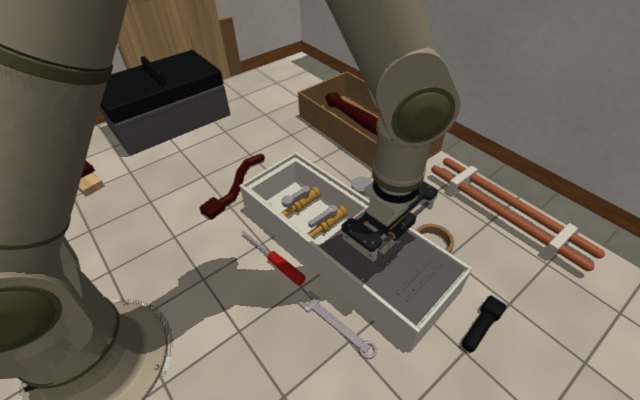

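The marked (disc) handle is at (290,202), in the far place. I'll creep a few mm further to seat the cover, then back off and lift.

Call:
arm_command(plan=[[[-2,0,0],[0,0,0],0],[[-4,0,0],[0,0,0],0],[[-5,0,0],[0,0,0],0],[[-5,0,0],[0,0,0],0]])

```text
clock: 6.62
position: [0.525, -0.1994, 0.0907]
ee_rot: [-0.001, 0.673, 0.739, 0.0]
contact_force: [-0.5, 5.5, 2.1]
grip_width: 0.006
```

Call:
arm_command(plan=[[[10,0,0],[0,0,0],0],[[15,0,-30],[0,0,0],0],[[15,0,-80],[0,0,0],0],[[15,0,-100],[0,0,0],0],[[15,0,-100],[0,0,0],0]])

```text
clock: 7.25
position: [0.5246, -0.1859, 0.1921]
ee_rot: [0.002, 0.674, 0.739, 0.001]
contact_force: [-0.3, -0.4, 0.3]
grip_width: 0.003
```

```bash
python3 -c "
from h import *
go(-.02,.11,.19,0)
for n in ['side','top']:
    p=capture(n);save(p,n+'4')
    for t in ['cover','marked_tip','plain_tip','marked_valve','plain_valve','nut']:
        print(n,t,[((Rm.T@(d['centre'][:2]-C)).round(3),round(d['centre'][2],3),round(d['confidence'],2)) for d in mark_of(p,t)])
    cv2.imwrite('pics/z4%s.png'%n,cv2.resize(p['color'][140:260,230:390,::-1],None,fx=5,fy=5,interpolation=2))"
```

```text
now box [ 0.00055016 -0.10191662] 0.1921397967844181 yaw -0.03065875375575189 tilt [ 0.00376964 -0.00126411 -0.9999921 ] t 7.25 F [-0.3 -0.4  0.3] q [ 0.02  0.44  0.3   2.03 -0.2   0.69  0.55]
shift mm [211.9 -20.7   1.7] turn z -0.001
side cover [(array([ 0.001, -0.13 ]), 0.074, 0.63), (array([-0.001, -0.003]), 0.002, 0.55)]
side marked_tip [(array([-0.023,  0.157]), 0.059, 0.63)]
side plain_tip [(array([-0.024,  0.063]), 0.061, 0.64)]
side marked_valve [(array([0.029, 0.152]), 0.005, 0.83)]
side plain_valve [(array([0.026, 0.055]), 0.006, 0.96)]
side nut []
top cover [(array([ 0.002, -0.125]), 0.071, 0.89), (array([-0.027,  0.063]), 0.056, 0.17)]
top marked_tip [(array([-0.021,  0.155]), 0.06, 0.68)]
top plain_tip [(array([-0.03 ,  0.063]), 0.054, 0.44)]
top marked_valve [(array([0.031, 0.153]), 0.006, 0.7)]
top plain_valve [(array([0.032, 0.062]), 0.009, 0.55)]
top nut []
```

View pics/z4side.png

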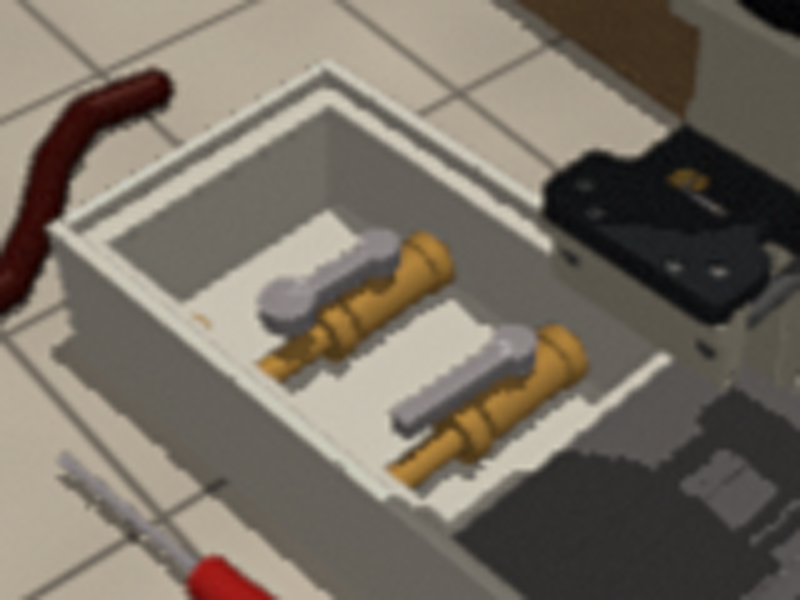

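View pics/z4top.png

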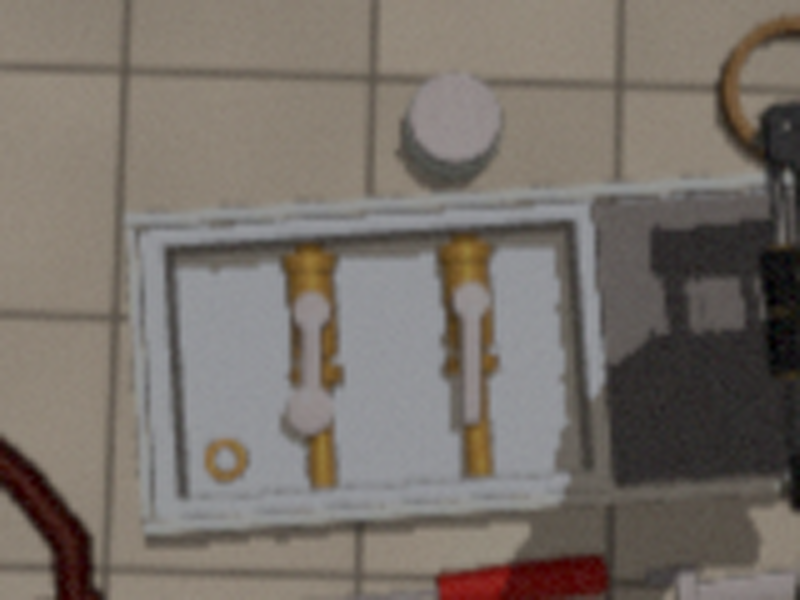

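The marked handle with its disc is at zoomed-top (308,410), the plain handle at (470,370), and the nut at (225,458). The cover is at y ≈ -0.127. Next I'll move the closed fingers between the handles.

```bash
python3 -c "
from h import *
go(-.02,.118,.05,0)"
```

```text
now box [-0.00038976 -0.10140488] 0.19054784509777695 yaw -0.02114009755690205 tilt [-1.23966518e-04  1.35596779e-05 -9.99999992e-01] t 7.95 F [-0.8 -0.7 -0.7] q [ 0.02  0.45  0.3   2.03 -0.2   0.69  0.55]
shift mm [219.4 -19.7 140.6] turn z -0.0
```

Call:
arm_command(plan=[[[50,-5,0],[0,0,0],0],[[105,-10,0],[0,0,0],0],[[160,-15,0],[0,0,0],0],[[205,-20,0],[0,0,0],0],[[219,-20,0],[0,0,0],0],[[219,-20,30],[0,0,0],0],[[219,-20,70],[0,0,0],0],[[219,-20,90],[0,0,0],0],[[219,-20,90],[0,0,0],0]])

```text
clock: 9.07
position: [0.4829, 0.0297, 0.0996]
ee_rot: [-0.001, 0.674, 0.739, -0.001]
contact_force: [0.1, 0.3, 0.2]
grip_width: 0.005
```

```bash
python3 -c "
from h import *
go(-.02,.118,.05,0)
p=capture('side');cv2.imwrite('pics/z5.png',cv2.resize(p['color'][140:260,230:390,::-1],None,fx=5,fy=5,interpolation=2))"
```

```text
now box [-0.02079152  0.1166187 ] 0.0995879378464035 yaw -0.09598423415936885 tilt [-2.39452522e-03 -8.81800101e-04 -9.99996744e-01] t 9.075 F [0.1 0.3 0.2] q [-0.33  0.52  0.22  2.26 -0.28  0.39  0.21]
shift mm [ 1.4  0.9 49.6] turn z -0.002
```

View pics/z5.png

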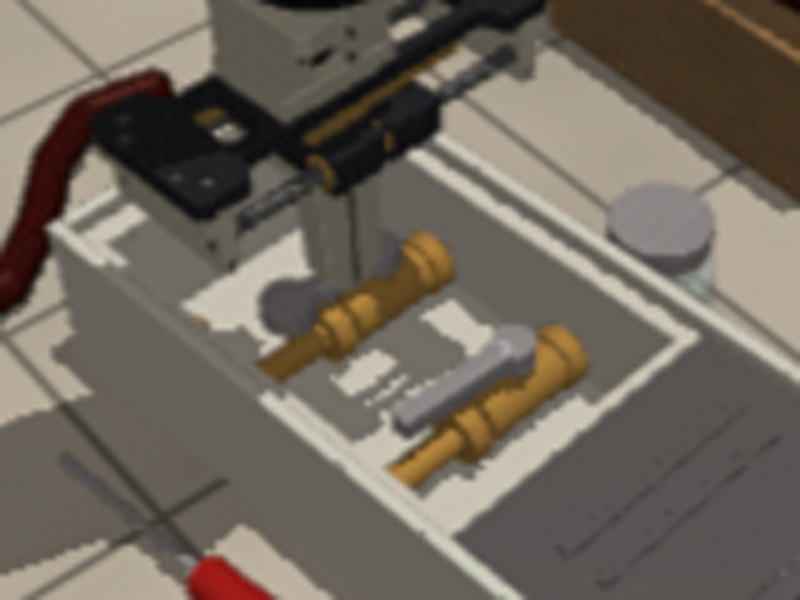

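```bash
python3 -c "
from h import *
p=capture('side');o=get_obs();f=200/np.tan(np.radians(p['fovy'])/2)
def pr(w):
    c=np.linalg.inv(p['pose'])@np.r_[w,1];return (np.array([f*c[0]/c[2]+p['cx'],f*c[1]/c[2]+p['cy']])-[230,140])*5
print(pr(o['position']))
for b in [(-.02,.118,.05),(-.026,.157,.06),(.03,.154,.06),(-.026,.062,.06)]: print(b,pr(np.r_[C+Rm@b[:2],b[2]]))
"
```

```text
[345.75612206 267.66681712]
(-0.02, 0.118, 0.05) [350.28327108 343.3956981 ]
(-0.026, 0.157, 0.06) [284.42962473 293.2222611 ]
(0.03, 0.154, 0.06) [375.3066252  237.71363589]
(-0.026, 0.062, 0.06) [423.10450575 399.94196945]
```

The projections agree with the picture: the fingertip is at about (345,270) and the disc at (285,295). I'll descend between the handles.

Call:
arm_command(plan=[[[1,1,20],[0,0,0],0],[[1,1,40],[0,0,0],0],[[1,1,48],[0,0,0],0],[[1,1,48],[0,0,0],0]])

```text
clock: 9.68
position: [0.4845, 0.0316, 0.053]
ee_rot: [0.0, 0.674, 0.739, 0.0]
contact_force: [0.8, -0.4, 0.3]
grip_width: 0.007
```

```bash
python3 -c "
from h import *
go(-.02,.132,.051,0)
o,M=tool();p0=Rm.T@(o['position'][:2]-C)
for th in np.arange(0,1.66,.1):
    u=np.array([-np.cos(th),np.sin(th)]);t=np.array([np.sin(th),np.cos(th)])
    q=np.array([.03,.154])+.050*u-.0215*t-p0
    print(th.round(2),(q[::-1]*1000).round(1))  # tool x=box y, tool y=box x
"
```

```text
now box [-0.01902881  0.11839256] 0.05304318770256694 yaw -0.036139279546211434 tilt [ 3.63613616e-04 -1.17684242e-05 -9.99999934e-01] t 9.675 F [ 0.8 -0.4  0.3] q [-0.29  0.6   0.15  2.28 -0.32  0.27  0.24]
shift mm [13.6 -1.   2. ] turn z -0.001
0.0 [14.1 -1. ]
0.1 [19.2 -2.9]
0.2 [24.5 -4.2]
0.3 [29.8 -5.1]
0.4 [35.3 -5.4]
0.5 [40.7 -5.2]
0.6 [46.1 -4.4]
0.7 [51.4 -3.1]
0.8 [56.5 -1.2]
0.9 [61.4  1.1]
1.0 [66.1  3.9]
1.1 [70.4  7.2]
1.2 [74.4 10.9]
1.3 [78.  14.9]
1.4 [81.2 19.3]
1.5 [84. 24.]
1.6 [86.2 29. ]
```

Call:
arm_command(plan=[[[14,-1,1],[0,0,0],0],[[19,-3,1],[0,0,0.1],0],[[24.5,-4,1],[0,0,0.2],0],[[30,-5,1],[0,0,0.3],0],[[35,-5.5,1],[0,0,0.4],0],[[41,-5,1],[0,0,0.5],0],[[46,-4.5,1],[0,0,0.6],0],[[51.5,-3,1],[0,0,0.7],0],[[56.5,-1,1],[0,0,0.8],0],[[61.5,1,1],[0,0,0.9],0]])

```text
clock: 10.92
position: [0.4796, 0.0939, 0.0523]
ee_rot: [0.0, 0.929, 0.371, 0.001]
contact_force: [-1.8, -2.3, 0.5]
grip_width: 0.003
```

```bash
python3 -c "
from h import *
go(0,.15,.051,0)
o,M=tool();p0=Rm.T@(o['position'][:2]-C)
for th in np.arange(.9,1.66,.1):
    u=np.array([-np.cos(th),np.sin(th)]);t=np.array([np.sin(th),np.cos(th)])
    q=Rm@(np.array([.03,.154])+.050*u-.0215*t-p0)
    print(th.round(2),(M.T@np.r_[q,0]*1000).round(1))
p=capture('side');cv2.imwrite('pics/z6.png',cv2.resize(p['color'][140:260,230:390,::-1],None,fx=5,fy=5,interpolation=2))
for t in ['marked_tip','plain_tip']:
    print(t,[((Rm.T@(d['centre'][:2]-C)).round(3),round(d['confidence'],2)) for d in mark_of(p,t)])
"
```

```text
now box [-0.01813667  0.18084964] 0.05227977352706924 yaw -51.76139983124708 tilt [ 1.00798746e-03  2.40579617e-04 -9.99999463e-01] t 10.925 F [-1.8 -2.3  0.5] q [-0.56  0.64  0.37  2.28 -0.72  0.33 -0.37]
shift mm [-4.8 35.5  1.3] turn z -0.903
0.9 [-0.5  1.   0. ]
1.0 [ 4.6 -1.   0. ]
1.1 [ 9.9 -2.4  0. ]
1.2 [15.2 -3.2  0. ]
1.3 [20.7 -3.5  0. ]
1.4 [26.1 -3.3  0. ]
1.5 [31.5 -2.6  0. ]
1.6 [36.8 -1.3  0. ]
marked_tip [(array([-0. ,  0.2]), 0.6)]
plain_tip [(array([-0.027,  0.063]), 0.66)]
```

View pics/z6.png

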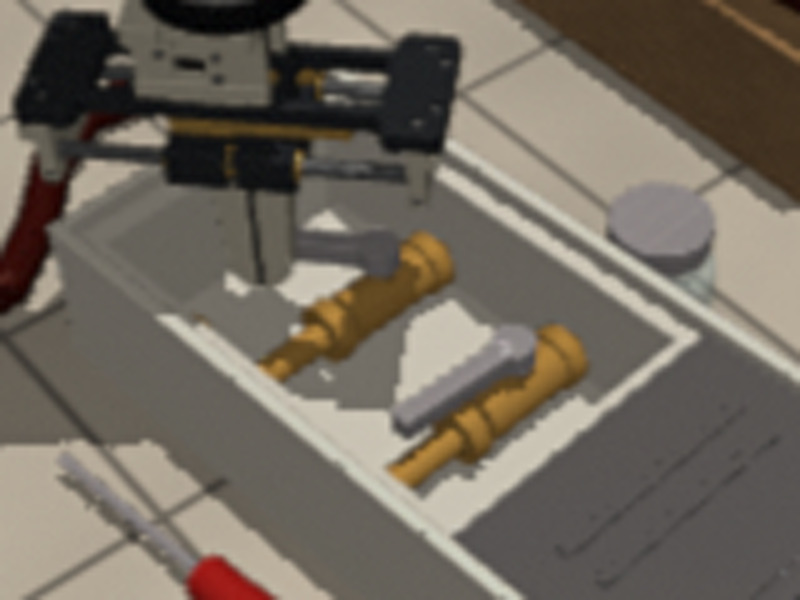

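The handle is turning with the fingers (about 0.97 rad), and the plain handle hasn't moved. I'll continue to the stop.

Call:
arm_command(plan=[[[4.5,-1,0],[0,0,0.1],0],[[10,-2.5,0],[0,0,0.2],0],[[15,-3,0],[0,0,0.3],0],[[20.5,-3.5,0],[0,0,0.4],0],[[26,-3.5,0],[0,0,0.5],0],[[31.5,-2.5,0],[0,0,0.6],0],[[35,-2,0],[0,0,0.66],0],[[37,-1.5,0],[0,0,0.68],0],[[37,-1.5,0],[0,0,0.68],0]])

```text
clock: 12.2
position: [0.5029, 0.1198, 0.0515]
ee_rot: [-0.0, 0.999, 0.043, -0.002]
contact_force: [-4.6, -1.6, 2.8]
grip_width: 0.007
```

```bash
python3 -c "
from h import *
go(0.03-.0215,.204,.051,-90)
p=capture('side');cv2.imwrite('pics/z7.png',cv2.resize(p['color'][140:260,230:390,::-1],None,fx=5,fy=5,interpolation=2))
for t in ['marked_tip','plain_tip','marked_valve']:
    print(t,[((Rm.T@(d['centre'][:2]-C)).round(3),round(d['confidence'],2)) for d in mark_of(p,t)])
"
```

```text
now box [0.00752926 0.2044653 ] 0.051540209065133 yaw -90.40023015150335 tilt [-3.64093149e-03  3.59551969e-04 -9.99993307e-01] t 12.2 F [-4.6 -1.6  2.8] q [-0.73  0.71  0.6   2.23 -0.92  0.48 -0.88]
shift mm [1.  0.5 0.5] turn z -0.007
marked_tip [(array([0.031, 0.211]), 0.7)]
plain_tip [(array([-0.026,  0.064]), 0.82), (array([-0.038,  0.343]), 0.63)]
marked_valve [(array([ 0.147, -0.143]), 0.6), (array([0.03 , 0.152]), 0.58)]
```

View pics/z7.png

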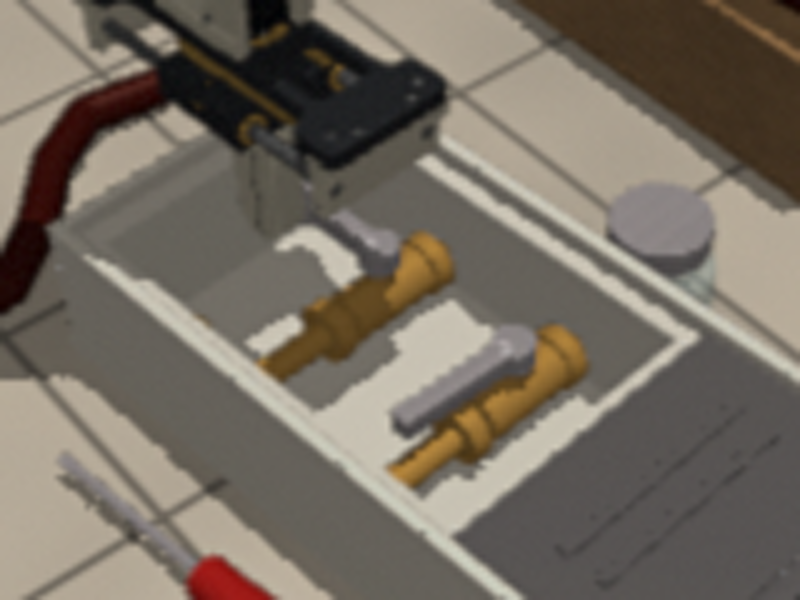

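The handle looks nearly in line with box +y. A small push will show whether it's at the stop.

Call:
arm_command(plan=[[[1.5,0,0],[0,0,0],0],[[3,0,0],[0,0,0],0],[[4.5,0,0],[0,0,0],0],[[4.5,0,0],[0,0,0],0]])

```text
clock: 12.9
position: [0.5034, 0.12, 0.0512]
ee_rot: [-0.001, 0.999, 0.043, -0.005]
contact_force: [-16.4, -2.3, 10.2]
grip_width: 0.006
```

```bash
python3 -c "
from h import *
go(0.03-.0215,.204,.051,-90)"
```

```text
now box [0.00797299 0.20461276] 0.05119628886925069 yaw -90.38122553301105 tilt [-0.01049737  0.00149771 -0.99994378] t 12.9 F [-16.4  -2.3  10.2] q [-0.73  0.71  0.6   2.22 -0.92  0.49 -0.88]
shift mm [0.5 0.6 0.2] turn z -0.007
```

The force rose to 16 N with almost no motion, so the handle is at its stop. I'll back off, lift clear and check.

Call:
arm_command(plan=[[[-5,0,0],[0,0,0],0],[[-12,0,0],[0,0,0],0],[[-14,0,-30],[0,0,0],0],[[-14,0,-80],[0,0,0],0],[[-14,0,-130],[0,0,0],0],[[-50,-100,-170],[0,0,0],0],[[-80,-160,-180],[0,0,0],0],[[-80,-200,-180],[0,0,0],0],[[-80,-200,-180],[0,0,0],0]])

```text
clock: 14.02
position: [0.4118, 0.3166, 0.232]
ee_rot: [-0.001, 0.999, 0.045, 0.0]
contact_force: [1.1, -0.7, 0.5]
grip_width: 0.003
```

```bash
python3 -c "
from h import *
go(0,0,.2,-90)
for n in ['side','top']:
    p=capture(n);save(p,n+'8')
    for t in ['cover','marked_tip','plain_tip','nut','jar','tape','driver','spanner','torch','curl']:
        print(n,t,[((Rm.T@(d['centre'][:2]-C)).round(3),np.round(d['centre'],3),round(d['confidence'],2)) for d in mark_of(p,t)[:1]])
    cv2.imwrite('pics/z8%s.png'%n,cv2.resize(p['color'][140:260,230:390,::-1],None,fx=5,fy=5,interpolation=2))"
```

```text
now box [-0.06484442  0.40889912] 0.2320435185275353 yaw -90.2151064306369 tilt [ 6.04732467e-04  1.56253272e-03 -9.99998596e-01] t 14.025 F [ 1.1 -0.7  0.5] q [-1.46  0.51  1.04  2.09 -0.59  0.86 -1.55]
shift mm [ 66.4 408.7  31.5] turn z -0.004
side cover [(array([-0.002, -0.129]), array([ 0.524, -0.213,  0.073]), 0.95)]
side marked_tip [(array([0.033, 0.212]), array([0.528, 0.13 , 0.06 ]), 0.78)]
side plain_tip [(array([-0.025,  0.068]), array([ 0.484, -0.02 ,  0.058]), 0.54)]
side nut []
side jar [(array([0.14 , 0.066]), array([ 0.648, -0.006, -0.002]), 0.77)]
side tape [(array([ 0.148, -0.145]), array([ 0.676, -0.215,  0.   ]), 0.84)]
side driver [(array([-0.136,  0.089]), array([ 0.371, -0.009,  0.001]), 0.86)]
side spanner [(array([-0.146, -0.133]), array([ 0.382, -0.23 , -0.002]), 0.79)]
side torch [(array([ 0.049, -0.321]), array([ 0.593, -0.399,  0.004]), 0.61)]
side curl [(array([-0.036,  0.344]), array([0.446, 0.255, 0.002]), 0.68)]
top cover [(array([-0.002, -0.128]), array([ 0.525, -0.212,  0.077]), 0.95)]
top marked_tip [(array([0.031, 0.21 ]), array([0.526, 0.128, 0.063]), 0.7)]
top plain_tip [(array([-0.026,  0.061]), array([ 0.482, -0.026,  0.056]), 0.46)]
top nut []
top jar [(array([0.131, 0.061]), array([ 0.64 , -0.012,  0.001]), 0.79)]
top tape [(array([ 0.15 , -0.144]), array([ 0.677, -0.214,  0.003]), 0.85)]
top driver [(array([-0.138,  0.092]), array([ 0.369, -0.006,  0.001]), 0.84)]
top spanner []
top torch [(array([ 0.051, -0.322]), array([ 0.595, -0.4  , -0.002]), 0.78)]
top curl [(array([-0.042,  0.349]), array([0.441, 0.259, 0.002]), 0.64)]
```

View pics/side8.png

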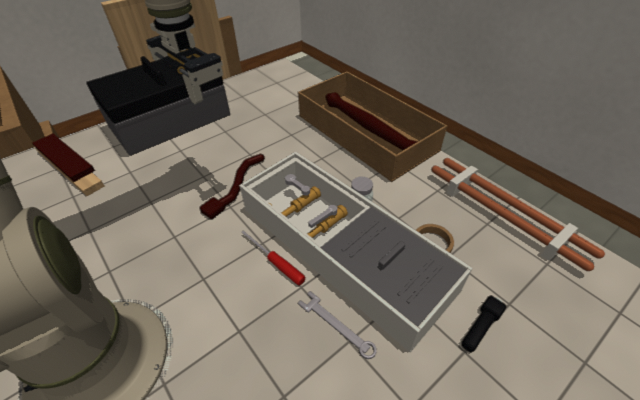

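View pics/top8.png

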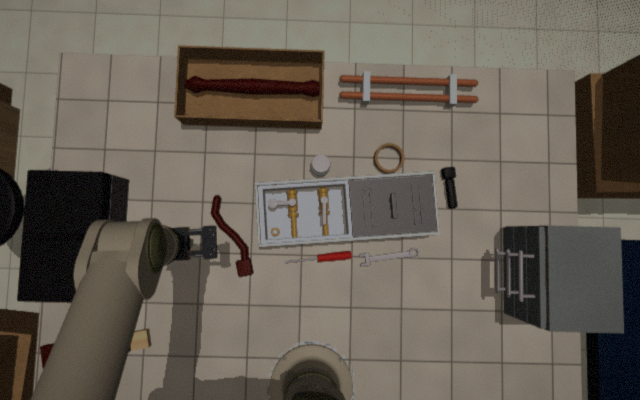

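View pics/z8side.png

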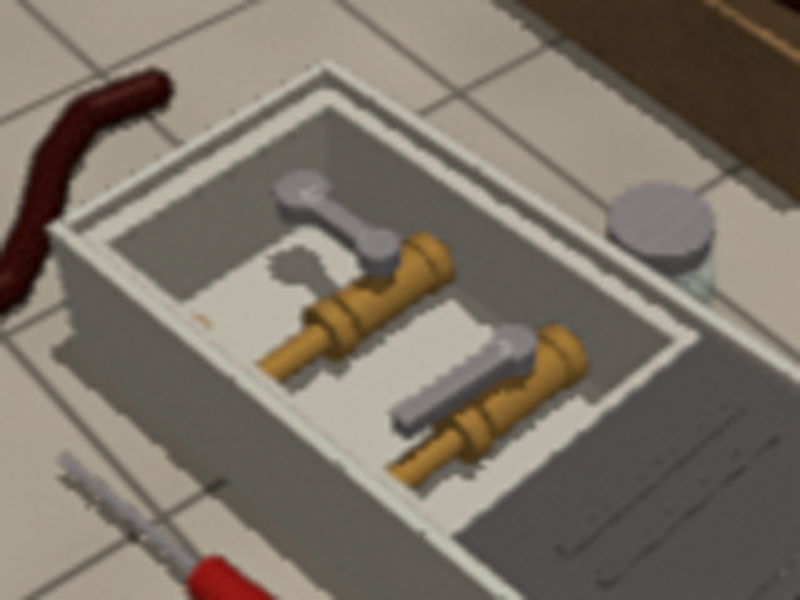

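The cover is at the end of its run, the disc handle points along +y at zoomed (300,190), and the arm is clear of everything. I'm handing the job in.

```bash
python3 -c "
from h import *
print(sign_off())"
```

```text
the job is handed in; nothing more can be done
None
```

I pushed the cover by its rib to the end of its run, then swung the disc-ended handle clockwise to its stop with the closed fingertips. I then lifted the arm clear and handed the job in at about 14 s, well under the 48 s limit.

Last checks before handing in:
- **Cover:** its y in the box frame measures -0.128 to -0.129 m (end of run -0.129 m), with its underside at about 75 mm, so it lies in its channel.
- **Marked handle:** the disc sits at about (0.032, 0.211) m in the box frame, against an ideal (0.030, 0.210). At the stop the force rose to 16 N with almost no motion, so it is fully shut.
- **Plain handle:** its tip is unmoved within the networks' accuracy of a few millimetres.
- **Bystanders:** jar, tape, driver, spanner, torch and curl read within about 10 mm of where they started, which is measurement scatter. The top view missed the spanner this time; the side view found it in place.
- **Nut:** the networks never located it, so I could check it only by eye. It still shows in its corner of the well, and the fingers stayed above it.

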